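# Fit a stock-support arm to a slotted rack upright

## Robot

A 6-joint arm with a two-finger parallel gripper is mounted at the origin on the work surface. World frame = base frame: x ahead of the robot, y to its left, z up, the work surface at z = 0. Lengths are in m, angles in rad, forces in N, time in s.
With the tool pointing down it reaches from about 0.375 to 0.975 m from the base axis. Payload 3.8 kg.
Tool frame: the origin (TCP) lies midway between the tips of the shut fingers; the grasp point (between the pads) lies 19 mm behind it; z points along the fingers, y is the direction in which the jaws open and shut (so a half turn about z gives the same grasp; the last joint's range is limited). The gripper opens to 85 mm and grips with 20 to 120 N. Pads are 22 mm wide; open, the fingers measure 114 mm over their backs; the gripper's body (76 mm by 85 mm) begins 54 mm behind the grasp point. The pads swing forward as they close: fully open they stand 13 mm farther back than shut.
Start: joints at [-1.254, 0.264, 1.604, -0, 1.274, -0.037], TCP at [0.234, -0.633, 0.231] pointing down, gripper open.
Joint ranges: [-2.63, 2.63], [-0.94, 2.18], [0.31, 2.57], [-1.31, 4.45], [0, 2.66], [-2.55, 2.55]. Speed limits (rad/s): [2.57, 2.57, 3.14, 3.14, 3.14, 3.14].

## Interface

Orientations are given as a rotation vector (axis times angle).
In Python, from workcell import bot gives the robot as it stands.
- The arm moves only by the shell command python3 -m inch 'ROWS' [FORCE]. ROWS is JSON, a list of rows, each an object of numbers: "dx", "dy", "dz": the shift along the tool's x, y, z in m; "ax", "ay", "az": the turn, a rotation vector about the tool's x, y, z in degrees; "fingers": the opening, from -1 (shut) to 1 (fully open). A call has 1 to 20 rows; each row is the pose to reach, as a shift and turn from the pose measured when the call began, along the tool's axes at that moment; what a row does not reach only later rows make up. A row lasts 1/8 s, in which the tool goes at most 62.5 mm and 10.7 degrees, less where a joint would pass 70% of its speed; a pose out of reach is approached as far as the arm can. A call with a gripper value outside its range is refused whole. The fingers move at their own pace and stop on an object; FORCE is the grip in N (left out, the last holds). Time passes only in rows, so rows that repeat a pose let the fingers close. It gives the time, the measured TCP pose, the force and the opening at its end, in the units of the state.
- bot.read_state(): the state, without advancing time (a new reading comes with each control period).
- bot.read_camera(name): name is "scene" or "top"; returns (picture, depth): 480x640x3 uint8, blue, green, red; 480x640 float32, m along the optical axis (not along the pixel's ray), 0 where there is no reading.
- bot.get_calibration(name): a dict with "intrinsics" (3x3 intrinsics, pixels), "view" (4x4, takes a point from world to camera coordinates). Camera axes: x right, y down, z forward; pixel columns grow to the right and rows downward; lengths in m; the calibration is good to about 2 mm. A picture is of the moment at which its call begins. get_calibration takes no time and is no camera call.
- bot.finish_job(): hands the job in, once; it reports no verdict.
Trained networks look in the newest picture that a camera, given by its name, has taken for a name from the list of things; names that differ only in an ending like _2 or _b are one class to them, and where a whole thing is asked for, a point or a joint stands for the part that bears it (a point fixed in the world has none). Each returns a list of dicts, best first, with "p" (0 to 1); they miss things now and then, are a little off and sometimes report something else, mostly with a low value. They report only what shows in the picture. A call takes as long as a camera call. They do not tell look-alikes from the thing itself.
- bot.masks_of(camera, thing): "region" (480x640 bool, what is visible of it) and "box" ([left, top, right, bottom] in pixels, round what is visible of it).
The state is a dict: "time": time; "q": joint angles; "joint_vel": joint speeds; "joint_torque": joint torques, N m; "tool_pos": TCP position; "tcp_rot": TCP orientation; "wrist_force": force on the tool from outside, world axes, zero at the start; "torque": the same for the moment, N m; "width": opening from 0.0 (shut) to 1.0 (fully open).
Only numpy, scipy, OpenCV 4.12 (cv2) and the standard library are available. Lean on these libraries where they do the work, as an engineer would, in place of code of your own. Each camera call takes 0.05 s, during which the arm holds its last target. There are 200 camera calls.

## Task

Hook the yellow support arm into the upper slot of the grey upright and let go so that it hangs there by itself, then press down on its top ledge until it is fully home and the red spring catch snaps out over it - press firmly, but do not hammer it. Then drape the blue saddle pad upright over the middle of the locked arm to protect bar stock, and leave the can, carton, wrench and roller where they are.

Things in the scene. Friction and masses are not known exactly. Their poses are not given: they have to be found in the camera images.
- bracket_grip (a point): Loose yellow support arm, about 0.3 kg, standing on its back plate (44 wide, 80 high, 6 thick) and end lip (44 wide, 50 high, 156 from the plate's rear face). Point: centre of its bar (14 wide, 25 high), 95 before the plate's rear face, 24.5 above the arm's underside: grip across the 14. Axes of all the arm's points: x along the bar towards the hook, z up.
- bracket_heel (a point): Lowest edge of the arm's back plate, middle of its rear face (the face that lies against the upright). Fully home, it meets seat with the same axes; locked, it stands 0 to 3 mm above it.
- bracket_hook (a point): Middle of the lower end of the arm's hook (bare steel, 7 wide). Its neck, 7 high, juts 11.5 from the back plate's rear face, 50 to 57 above the arm's underside; its tip, 6 thick, turns down to 36 above the underside, leaving a 5.5 mm gap to the plate. This point is 8.5 behind the rear face.
- bracket_ledge (a point): Top of the arm's press ledge, 44 wide, which reaches 36 forward from the back plate's rear face, 80 above the arm's underside. This point is 24 before the rear face: press straight down here with shut fingers, leaving the 11 mm nearest the upright free for the catch.
- slot (a point): Centre of the upper slot in the front face of the fixed grey upright (70 wide, 215 high, wall 4, hollow 55 deep): 10 wide, 28 high, 164 above the bench, red catch just above it. x points into the upright, y along its face, z up. The hook enters along x with the arm 14 to 21 mm above home, then drops behind the slot's lower edge. The lower slot, at 59, is not used.
- seat (a point): Point on the upright's face, 100 above the bench, 64 below the slot's centre, same axes: where the arm's heel lies when fully home. A black spring pad, 30 wide, juts 13 from the face below it, its top 8 mm above this point, so that a hooked arm rests 5 to 8 mm above home; pushing it home takes 3 N rising to 7 N, less the arm's weight, plus friction.
- catch (a joint): Red spring catch, 14 wide, 10 high; juts 9 mm from the upright's face, 81.5 to 91.5 above seat. 0 = out, up to 0.011 m = pushed in. The arm's back plate pushes it in (about 4 N) as it comes flush with the face; it springs back out over the plate's top once the arm is pressed to within 1.5 mm of home, and keeps it down.
- saddle_mid (a point): Loose blue plastic saddle pad, an upside-down U on its legs, 60 g: 60 long (its x), 30 wide, 35 high, walls 4, crown 5 thick, 22 clear inside. Point: centre of its outline, half-way up; grip across the 30. When its crown rests on the arm's bar this point is level with bracket_grip.
- can: Grey closed can, 66 diameter, 100 high, not to be moved; origin at the centre of its underside
- carton: Small cardboard carton, 100 x 120 x 70 high, not to be moved; origin at the centre of its underside
- wrench: Steel wrench, 200 long, lying flat along its x, not to be moved; origin at its middle, underside
- roller: Steel flanged roller, 64 diameter, 50 high, on end, not to be moved; origin at the centre of its underside
Things that resemble listed ones, but are neither listed nor needed, are in the scene too. Several things look just like the part that bears saddle_mid: the one meant starts nearest to the robot's base.

How it is judged:
By the outcome, as a careful person would: the job done as asked, in the order asked, and still so for the second after the job is handed in, with the robot touching nothing.
It also fails if it takes over 64 s, if anything falls off the work surface, if the arm or the gripper's body presses on something with over 40 N, if the wrist force passes 120 N, or if a joint passes its speed limit or range.

## Working session

There is one attempt and no reset: what is moved stays moved. The work goes in short steps, Python scripts to look and compute and a shell command to move; the robot and the scene stay as the last step left them, time stands still between calls to the robot, and variables do not carry over. Pictures are saved under pics/ and viewed, about 8 in all and at most 12, crops included, and the job is handed in when it is done.

```bash
mkdir -p pics; ls; cat > h.py <<'E'
import numpy as np, cv2
from workcell import bot
from scipy.spatial.transform import Rotation as R
def cloud(cam,d):
    c=bot.get_calibration(cam);K=np.array(c["intrinsics"]);V=np.array(c["view"])
    v,u=np.mgrid[0:480,0:640]
    P=np.stack([(u-K[0,2])/K[0,0]*d,(v-K[1,2])/K[1,1]*d,d],-1)
    W=(P-V[:3,3])@V[:3,:3]
    W[d<=0]=np.nan
    return W
def proj(cam,p):
    c=bot.get_calibration(cam);K=np.array(c["intrinsics"]);V=np.array(c["view"])
    q=V[:3,:3]@np.array(p)+V[:3,3]; q=K@q; return q[:2]/q[2]
E
python3 - <<'E'
from h import *
for c in("scene","top"):
    im,d=bot.read_camera(c); cv2.imwrite(f"pics/{c}0.png",im); np.save(f"{c}0.npy",d)
    W=cloud(c,d)
    V=np.array(bot.get_calibration(c)["view"]);print(c,"campos",-V[:3,:3].T@V[:3,3],V[2,:3])
    for t in("bracket_grip","saddle_mid","catch","slot","can","carton","wrench","roller"):
        for m in bot.masks_of(c,t)[:6]:
            p=W[m["region"]];p=p[~np.isnan(p[:,0])]
            if len(p):print(t,round(m["p"],2),m["box"],np.median(p,0).round(3),np.percentile(p,2,0).round(3),np.percentile(p,98,0).round(3))
print(bot.read_state())
E
```

```text
pics
scene campos [ 1.03918584 -0.27158371  0.95618202] [-0.5153347   0.3177462  -0.79590671]
bracket_grip 0.82 [187.2, 291.3, 269.5, 348.7] [ 0.548 -0.162  0.036] [ 0.514 -0.262 -0.002] [ 0.576 -0.105  0.081]
saddle_mid 0.86 [306.6, 230.8, 329.5, 254.6] [0.455 0.085 0.033] [0.425 0.071 0.003] [0.483 0.109 0.037]
saddle_mid 0.86 [306.0, 271.9, 334.4, 298.4] [0.564 0.028 0.032] [ 0.538 -0.001 -0.   ] [0.583 0.058 0.037]
catch 0.56 [375.3, 206.6, 379.6, 216.1] [0.556 0.178 0.189] [0.549 0.174 0.183] [0.562 0.182 0.192]
slot 0.88 [351.2, 183.5, 412.9, 280.6] [0.578 0.187 0.102] [0.502 0.17  0.002] [0.614 0.262 0.214]
slot 0.27 [195.6, 290.6, 269.6, 346.9] [ 0.549 -0.161  0.036] [ 0.532 -0.261  0.01 ] [ 0.576 -0.109  0.081]
can 0.9 [112.9, 260.1, 152.6, 310.0] [ 0.374 -0.334  0.085] [ 0.33  -0.365  0.007] [ 0.386 -0.304  0.101]
carton 0.61 [386.6, 162.5, 438.1, 217.0] [0.456 0.374 0.068] [0.391 0.321 0.013] [0.507 0.441 0.073]
carton 0.49 [305.2, 226.7, 331.7, 252.1] [0.456 0.086 0.033] [0.425 0.071 0.003] [0.483 0.112 0.037]
wrench 0.7 [281.2, 331.6, 361.8, 387.6] [ 0.711 -0.058  0.006]
[... 1357 characters left out ...]
 [0.724 0.12  0.056]
{'time': 0.9, 'q': array([-1.25387551e+00,  2.63836945e-01,  1.60398941e+00, -7.50664788e-06,
        1.27366312e+00, -3.68938020e-02]), 'joint_vel': array([-2.13465807e-03,  4.72230232e-04, -3.60036896e-04, -4.56176550e-04,
        2.29763299e-05, -3.97267731e-04]), 'joint_torque': array([-7.21263586e-04, -5.15049362e+01, -3.67730963e+01, -2.52737082e-04,
        5.37398737e-04,  8.67665449e-06]), 'tool_pos': array([ 0.23387739, -0.63320269,  0.23132798]), 'tcp_rot': array([3.09245861e+00, 5.52861563e-01, 1.14540960e-05]), 'wrist_force': array([-0.46833779,  0.29029477,  0.33441985]), 'torque': array([-0.01051167, -0.00349132,  0.00438174]), 'width': 1.0005430609993187}
```

View pics/scene0.png

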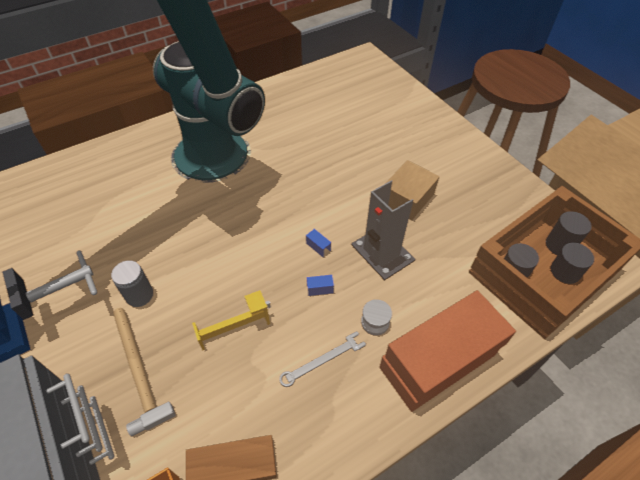

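View pics/top0.png

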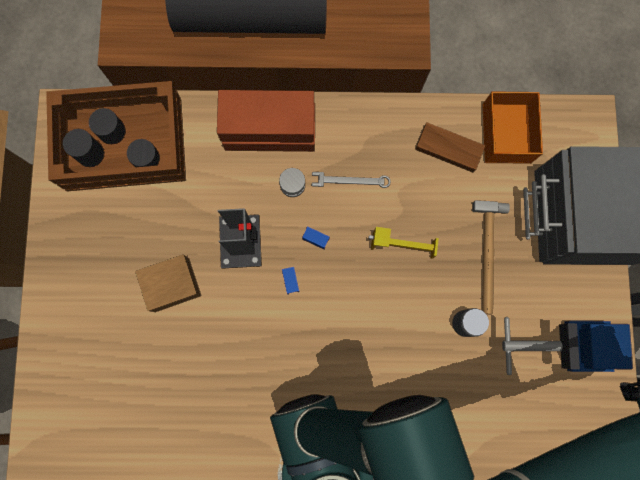

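```bash
cat > m.py <<'E'
from h import *
def load(c): return cv2.imread(f"pics/{c}0.png"),cloud(c,np.load(f"{c}0.npy"))
for c in("scene","top"):
    im,W=load(c); hsv=cv2.cvtColor(im,cv2.COLOR_BGR2HSV)
    f=lambda m:W[m&~np.isnan(W[...,0])]
    H,S,Vv=[hsv[...,i].astype(int) for i in range(3)]
    def rect(p,n):
        if len(p)<5: print(c,n,len(p)); return
        r=cv2.minAreaRect((p[:,:2]*1000).astype(np.float32)); print(c,n,len(p),"ctr",np.round(r[0],1),"size",np.round(r[1],1),"ang",round(r[2],1),"z",np.median(p[:,2]).round(4))
    box=lambda a,b:(W[...,0]>a[0])&(W[...,0]<b[0])&(W[...,1]>a[1])&(W[...,1]<b[1])&(W[...,2]>a[2])&(W[...,2]<b[2])
    yel=(H>20)&(H<35)&(S>170)
    B=box((.45,-.32,.003),(.65,-.07,.1))
    rect(f(yel&B&(W[...,2]>.072)),"ledge")
    p=f(yel&B&(W[...,2]<.072)&(W[...,2]>.025)); rect(p,"bar+lip")
    q=f(yel&B&(W[...,2]>.03)&(W[...,2]<.043)&(W[...,1]<-.15)&(W[...,1]>-.24))
    if len(q)>5:
        v=cv2.fitLine(q[:,:2].astype(np.float32),cv2.DIST_HUBER,0,.01,.01).ravel();print("bar line",v.round(4),np.degrees(np.arctan2(v[1],v[0])).round(2),"z",np.median(q[:,2]))
    rect(f(yel&B&(W[...,1]<-.24)&(W[...,2]>.04)),"lip top")
    blu=(H>100)&(H<130)&(S>120)
    for n,a,b in(("sadA",(.40,.05,.02),(.5,.13,.05)),("sadB",(.52,-.02,.02),(.6,.08,.05))): rect(f(blu&box(a,b)&(W[...,2]>.031)),n)
    U=box((.45,.13,.02),(.64,.29,.23))
    rect(f(U&(W[...,2]>.209)),"upright top")
    p=f(U&(W[...,2]>.02)&(W[...,2]<.21)&((H<0)|(S<90)))
    # RANSAC vertical planes
    rng=np.random.default_rng(0); rest=p
    for k in range(2):
        best=None
        for _ in range(500):
            a,b=rest[rng.integers(len(rest),size=2),:2]; d=b-a
            if np.hypot(*d)<.02: continue
            n=np.array([-d[1],d[0]])/np.hypot(*d); i=abs((rest[:,:2]-a)@n)<.002
            if best is None or i.sum()>best.sum(): best=i
        q=rest[best]; v=cv2.fitLine(q[:,:2].astype(np.float32),cv2.DIST_HUBER,0,.01,.01).ravel()
        t=(q[:,:2]-v[2:])@v[:2]; print(c,"plane",best.sum(),v.round(4),"ang",np.degrees(np.arctan2(v[1],v[0])).round(2),"ends",(v[2:]+np.percentile(t,1)*v[:2]).round(4),(v[2:]+np.percentile(t,99)*v[:2]).round(4)); rest=rest[~best]
    red=((H<8)|(H>172))&(S>150); p=f(red&box((.5,.13,.15),(.62,.22,.22))); rect(p,"catch"); print(np.percentile(p,[5,95],0).round(4) if len(p) else 0)
im,_=load("scene"); a=cv2.resize(im[200:360,180:420],None,fx=3.3,fy=3.3,interpolation=cv2.INTER_CUBIC); cv2.imwrite("pics/crop1.png",a)
E
python3 m.py
```

```text
scene ledge 122 ctr [ 553.8 -126.7] size [34.3 42.9] ang 81.9 z 0.0788
scene bar+lip 273 ctr [ 537.7 -200.8] size [120.8  39.3] ang 89.8 z 0.0359
bar line [ 0.1484  0.9889  0.5444 -0.1997] 81.46 z 0.03576877369552379
scene lip top 27 ctr [ 538.2 -253.2] size [13.1 39.7] ang 83.2 z 0.0484
scene sadA 204 ctr [454.7  91.9] size [57.4 28.6] ang 13.4 z 0.034
scene sadB 239 ctr [559.6  31.4] size [56.5 28.8] ang 64.5 z 0.034
scene upright top 194 ctr [552.2 211.8] size [72.8 59.6] ang 4.1 z 0.2132
scene plane 979 [0.9977 0.0684 0.5564 0.1842] ang 3.92 ends [0.5192 0.1816] [0.5889 0.1864]
scene plane 839 [ 0.0675 -0.9977  0.5863  0.2166] ang -86.13 ends [0.5844 0.2448] [0.5882 0.1886]
scene catch 38 ctr [554.4 179.5] size [14.6 10.5] ang 5.8 z 0.1896
[[0.5488 0.1744 0.1852]
 [0.5614 0.1846 0.1918]]
top ledge 279 ctr [ 551.3 -124.7] size [36.1 45.1] ang 83.6 z 0.0791
top bar+lip 374 ctr [ 542.5 -184.1] size [156.4  43.4] ang 82.3 z 0.0368
bar line [ 0.1363  0.9907  0.5404 -0.1963] 82.17 z 0.036102306590629324
top lip top 54 ctr [ 532.6 -258. ] size [ 7.3 43.2] ang 84.1 z 0.048
top sadA 249 ctr [451.1  93.4] size [58.8 27.8] ang 12.7 z 0.0349
top sadB 247 ctr [556.4  31.9] size [59.3 29.6] ang 65.7 z 0.0355
top upright top 168 ctr [550.8 213.3] size [71.9 58.5] ang 3.7 z 0.2143
top plane 348 [ 0.0631 -0.998   0.5161  0.206 ] ang -86.38 ends [0.5139 0.2411] [0.5176 0.1828]
top plane 322 [ 0.0595 -0.9982  0.5822  0.2217] ang -86.59 ends [0.5808 0.2455] [0.5843 0.1869]
top catch 62 ctr [551.5 189.2] size [16.2 26.3] ang 6.9 z 0.191
[[0.5456 0.1766 0.1871]
 [0.5589 0.2008 0.1978]]
```

View pics/crop1.png

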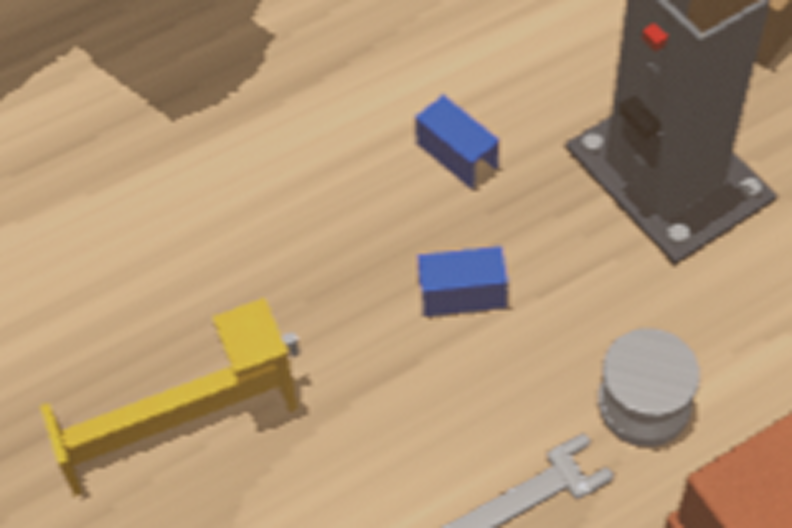

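```bash
cat >> h.py <<'E'
def to(p,yaw,say=True):
    """tool-frame shift/turn to TCP p (m), pointing down, tool x at world yaw deg"""
    s=bot.read_state(); A=R.from_rotvec(s["tcp_rot"]); a=np.radians(yaw)
    T=R.from_matrix(np.array([[np.cos(a),np.sin(a),0],[np.sin(a),-np.cos(a),0],[0,0,-1]]))
    d=A.inv().apply(np.array(p)-s["tool_pos"]); r=(A.inv()*T).as_rotvec(degrees=True)
    print("d mm",(d*1000).round(1),"turn",r.round(1),"t",round(s["time"],2),"tcp",s["tool_pos"].round(4),"F",s["wrist_force"].round(1),"w",round(s["width"],3))
E
python3 -c "
from h import *
to((.5421,-.202,.231),82.2)"
```

```text
d mm [ 4.385e+02 -2.977e+02  3.000e-01] turn [  0.    0.  -61.9] t 0.9 tcp [ 0.2339 -0.6332  0.2313] F [-0.5  0.3  0.3] w 1.001
```

```bash
P='{"dx":0.4385,"dy":-0.2977,"dz":0,"az":-61.9}'; python3 -m inch '[{"dx":0.4385,"dy":-0.2977,"dz":0,"az":-61.9},{"dx":0.4385,"dy":-0.2977,"dz":0,"az":-61.9},{"dx":0.4385,"dy":-0.2977,"dz":0,"az":-61.9},{"dx":0.4385,"dy":-0.2977,"dz":0,"az":-61.9},{"dx":0.4385,"dy":-0.2977,"dz":0,"az":-61.9},{"dx":0.4385,"dy":-0.2977,"dz":0,"az":-61.9},{"dx":0.4385,"dy":-0.2977,"dz":0,"az":-61.9},{"dx":0.4385,"dy":-0.2977,"dz":0,"az":-61.9},{"dx":0.4385,"dy":-0.2977,"dz":0,"az":-61.9},{"dx":0.4385,"dy":-0.2977,"dz":0,"az":-61.9},{"dx":0.4385,"dy":-0.2977,"dz":0,"az":-61.9},{"dx":0.4385,"dy":-0.2977,"dz":0.06,"az":-61.9},{"dx":0.4385,"dy":-0.2977,"dz":0.11,"az":-61.9},{"dx":0.4385,"dy":-0.2977,"dz":0.13,"az":-61.9},{"dx":0.4385,"dy":-0.2977,"dz":0.13,"az":-61.9}]' 80; python3 -c "
from h import *
to((.5421,-.202,.0065),82.2)"
```

```text
d mm [ 438.5 -297.7  224.8] turn [  0.    0.  -61.9] t 0.9 tcp [ 0.2339 -0.6332  0.2313] F [-0.5  0.3  0.3] w 1.001invalid input at $[0]: expected keys dx, dy, dz, ax, ay, az, fingers
```

```bash
python3 -m inch '[{"dx":0.4385,"dy":-0.2977,"dz":0,"ax":0,"ay":0,"az":-61.9,"fingers":1},{"dx":0.4385,"dy":-0.2977,"dz":0,"ax":0,"ay":0,"az":-61.9,"fingers":1},{"dx":0.4385,"dy":-0.2977,"dz":0,"ax":0,"ay":0,"az":-61.9,"fingers":1},{"dx":0.4385,"dy":-0.2977,"dz":0,"ax":0,"ay":0,"az":-61.9,"fingers":1},{"dx":0.4385,"dy":-0.2977,"dz":0,"ax":0,"ay":0,"az":-61.9,"fingers":1},{"dx":0.4385,"dy":-0.2977,"dz":0,"ax":0,"ay":0,"az":-61.9,"fingers":1},{"dx":0.4385,"dy":-0.2977,"dz":0,"ax":0,"ay":0,"az":-61.9,"fingers":1},{"dx":0.4385,"dy":-0.2977,"dz":0,"ax":0,"ay":0,"az":-61.9,"fingers":1},{"dx":0.4385,"dy":-0.2977,"dz":0,"ax":0,"ay":0,"az":-61.9,"fingers":1},{"dx":0.4385,"dy":-0.2977,"dz":0,"ax":0,"ay":0,"az":-61.9,"fingers":1},{"dx":0.4385,"dy":-0.2977,"dz":0.05,"ax":0,"ay":0,"az":-61.9,"fingers":1},{"dx":0.4385,"dy":-0.2977,"dz":0.10,"ax":0,"ay":0,"az":-61.9,"fingers":1},{"dx":0.4385,"dy":-0.2977,"dz":0.13,"ax":0,"ay":0,"az":-61.9,"fingers":1},{"dx":0.4385,"dy":-0.2977,"dz":0.13,"ax":0,"ay":0,"az":-61.9,"fingers":1}]' 80; python3 -c "
from h import *
to((.5421,-.202,.0065),82.2)"
```

```text
time: 2.65
tool_pos: [0.5388, -0.2021, 0.0982]
tcp_rot: [-2.365, -2.059, 0.005]
wrist_force: [0.4, -0.5, 0.9]
width: 0.998
d mm [ 0.4  3.9 91.7] turn [-0.4 -0.1 -0.1] t 2.65 tcp [ 0.5388 -0.2021  0.0982] F [ 0.4 -0.5  0.9] w 0.998
```

```bash
python3 -m inch '[{"dx":0,"dy":0.004,"dz":0.05,"ax":0,"ay":0,"az":0,"fingers":1},{"dx":0,"dy":0.004,"dz":0.085,"ax":0,"ay":0,"az":0,"fingers":1},{"dx":0,"dy":0.004,"dz":0.0915,"ax":0,"ay":0,"az":0,"fingers":1},{"dx":0,"dy":0.004,"dz":0.0915,"ax":0,"ay":0,"az":0,"fingers":1},{"dx":0,"dy":0.004,"dz":0.0915,"ax":0,"ay":0,"az":0,"fingers":-0.3},{"dx":0,"dy":0.004,"dz":0.0915,"ax":0,"ay":0,"az":0,"fingers":-0.5},{"dx":0,"dy":0.004,"dz":0.0915,"ax":0,"ay":0,"az":0,"fingers":-1},{"dx":0,"dy":0.004,"dz":0.0915,"ax":0,"ay":0,"az":0,"fingers":-1},{"dx":0,"dy":0.004,"dz":0.0915,"ax":0,"ay":0,"az":0,"fingers":-1},{"dx":0,"dy":0.004,"dz":0.0915,"ax":0,"ay":0,"az":0,"fingers":-1},{"dx":0,"dy":0.004,"dz":0.0915,"ax":0,"ay":0,"az":0,"fingers":-1}]' 80; python3 -c "
from h import *
to((.5421,-.202,.11),82.2)"
```

```text
time: 4.03
tool_pos: [0.5426, -0.2026, 0.0073]
tcp_rot: [-2.365, -2.06, 0.005]
wrist_force: [-2.0, 0.9, 5.5]
width: 0.151
d mm [   0.6   -1.2 -102.7] turn [-0.3 -0.1 -0.1] t 4.03 tcp [ 0.5426 -0.2026  0.0073] F [-2.   0.9  5.5] w 0.151
```

```bash
python3 -m inch '[{"dx":0,"dy":0,"dz":-0.05,"ax":0,"ay":0,"az":0,"fingers":-1},{"dx":0,"dy":0,"dz":-0.11,"ax":0,"ay":0,"az":0,"fingers":-1},{"dx":0,"dy":0,"dz":-0.1175,"ax":0,"ay":0,"az":0,"fingers":-1},{"dx":0,"dy":0,"dz":-0.1175,"ax":0,"ay":0,"az":0,"fingers":-1}]'; python3 -c "
from h import *
to((.5622,.0491,.1248),93.8)"
```

```text
time: 4.53
tool_pos: [0.5428, -0.2026, 0.1242]
tcp_rot: [-2.365, -2.059, 0.005]
wrist_force: [0.2, -0.9, -2.8]
width: 0.147
d mm [ 2.52e+02 -1.53e+01 -2.00e-01] turn [ -0.4  -0.1 -11.7] t 4.53 tcp [ 0.5428 -0.2026  0.1242] F [ 0.2 -0.9 -2.8] w 0.147
```

```bash
python3 -m inch '[{"dx":0.06,"dy":-0.004,"dz":0,"ax":0,"ay":0,"az":-3,"fingers":-1},{"dx":0.12,"dy":-0.008,"dz":0,"ax":0,"ay":0,"az":-6,"fingers":-1},{"dx":0.18,"dy":-0.011,"dz":0,"ax":-0.4,"ay":0,"az":-9,"fingers":-1},{"dx":0.23,"dy":-0.0143,"dz":0,"ax":-0.4,"ay":0,"az":-11.7,"fingers":-1},{"dx":0.252,"dy":-0.0153,"dz":0,"ax":-0.4,"ay":0,"az":-11.7,"fingers":-1},{"dx":0.252,"dy":-0.0153,"dz":0,"ax":-0.4,"ay":0,"az":-11.7,"fingers":-1},{"dx":0.252,"dy":-0.0153,"dz":0,"ax":-0.4,"ay":0,"az":-11.7,"fingers":-1}]'; cat > n.py <<'E'
import sys
from h import *
tag=sys.argv[1]
to((.5622,.0491,.1248),93.8)
for c in("scene","top"):
    im,d=bot.read_camera(c); cv2.imwrite(f"pics/{c}{tag}.png",im); W=cloud(c,d); np.save(f"{c}{tag}.npy",d)
    hsv=cv2.cvtColor(im,cv2.COLOR_BGR2HSV).astype(int);H,S=hsv[...,0],hsv[...,1]
    yel=(H>20)&(H<35)&(S>150)&(W[...,0]>.45)&(W[...,0]<.65)&(W[...,1]>-.13)&(W[...,1]<.21)&(W[...,2]>.08)
    a=np.radians(93.8);n=np.array([np.cos(a),np.sin(a)]);l=np.array([n[1],-n[0]])
    F=np.array([.5533,.1838])
    def st(p,nm):
        if len(p)<4: print(c,nm,len(p));return
        x=(p[:,:2]-F)@n*1000;y=(p[:,:2]-F)@l*1000
        r=cv2.minAreaRect(np.c_[x,y].astype(np.float32)); print(c,nm,len(p),"x",np.percentile(x,[2,98]).round(1),"y",np.percentile(y,[2,98]).round(1),"ctr",np.round(r[0],1),"size",np.round(r[1],1),"ang",round(r[2],1),"z",(np.percentile(p[:,2],[5,50,95])*1000).round(1))
    zt=np.nanpercentile(W[yel][:,2],98)
    st(W[yel&(W[...,2]>zt-.006)],"ledge"); st(W[yel&(W[...,2]>zt-.05)&(W[...,2]<zt-.01)],"mid")
    up=(W[...,0]>.48)&(W[...,0]<.64)&(W[...,1]>.14)&(W[...,1]<.29)&(W[...,2]>.209)&(W[...,2]<.222)&(S<90); st(W[up],"uptop")
    red=((H<8)|(H>172))&(S>150)&(W[...,0]>.5)&(W[...,0]<.62)&(W[...,1]>.13)&(W[...,1]<.23)&(W[...,2]>.15); st(W[red],"catch")
E
python3 n.py 1; python3 -c "
import cv2
a=cv2.imread('pics/scene1.png')[170:330,270:430];b=cv2.imread('pics/top1.png')[180:280,210:370]
a=cv2.resize(a,(400,400),interpolation=2);b=cv2.resize(b,(400,250),interpolation=2);import numpy as np
c=np.zeros((400,800,3),np.uint8);c[:,:400]=a;c[:250,400:]=b;cv2.imwrite('pics/c1.png',c)"
```

```text
time: 5.4
tool_pos: [0.5604, 0.0486, 0.1221]
tcp_rot: [-2.144, -2.292, 0.003]
wrist_force: [-0.3, 0.1, -3.0]
width: 0.15
d mm [ 0.4  1.8 -2.7] turn [-0.2 -0.1  0. ] t 5.4 tcp [0.5604 0.0486 0.1221] F [-0.3  0.1 -3. ] w 0.15
scene ledge 135 x [-59.3 -40.8] y [-21.3  19.5] ctr [-49.9  -0.8] size [42.8 23. ] ang 85.4 z [191.3 193.8 195.8]
scene mid 80 x [-196.4 -177.9] y [-23.   19.3] ctr [-143.   -13.9] size [ 42.4 116.5] ang 76.5 z [149.7 162.5 165.6]
scene uptop 195 x [-1.1 57.3] y [-34.4  36. ] ctr [28.5  0.5] size [71.7 60. ] ang 90.0 z [209.6 213.1 215.7]
scene catch 38 x [-10.6   1.3] y [-5.1  8.1] ctr [-4.9  1.5] size [12.9 13.1] ang 82.1 z [185.  189.6 192.3]
top ledge 7 x [-173.7  -79.8] y [-83.6 -19.9] ctr [-134.2  -31.7] size [121.1  46.9] ang 32.1 z [280.4 500.7 518.3]
top mid 1
top uptop 166 x [ 0.9 56.4] y [-35.9  34. ] ctr [29.5 -1. ] size [71.  57.8] ang 89.8 z [210.1 214.4 218.6]
top catch 62 x [-7.2 17.5] y [-8.1  5.7] ctr [ 6.  -1.1] size [26.6 14.1] ang 0.2 z [187.  191.4 196.5]
```

View pics/c1.png

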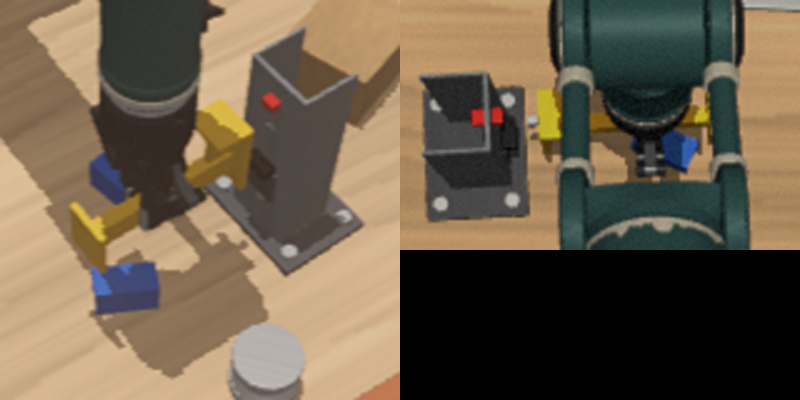

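```bash
sed -i 's/(W\[...,2\]>.08)$/(W[...,2]>.08)\&(W[...,2]<.21)/; s/zt-.006/zt-.008/' n.py; python3 -m inch '[{"dx":0,"dy":0.0017,"dz":-0.0027,"ax":0,"ay":0,"az":0,"fingers":-1},{"dx":0,"dy":0.0017,"dz":-0.0027,"ax":0,"ay":0,"az":0,"fingers":-1}]'; python3 n.py 2
```

```text
time: 5.75
tool_pos: [0.5633, 0.0474, 0.1262]
tcp_rot: [-2.148, -2.29, -0.0]
wrist_force: [-0.9, -0.1, -3.6]
width: 0.15
d mm [ 1.8 -1.   1.4] turn [-0.1 -0.1 -0.1] t 5.75 tcp [0.5633 0.0474 0.1262] F [-0.9 -0.1 -3.6] w 0.15
scene ledge 141 x [-60.6 -41. ] y [-19.   22.9] ctr [-50.9   1.9] size [43.6 21.3] ang 85.1 z [195.5 197.8 199.9]
scene mid 83 x [-198.1 -179. ] y [-19.6  22. ] ctr [-188.1    0.5] size [20.8 44.3] ang 1.3 z [153.4 167.4 170.2]
scene uptop 192 x [-0.7 56.6] y [-34.3  36. ] ctr [28.4  0.7] size [71.3 60.9] ang 89.4 z [209.6 213.  215.8]
scene catch 37 x [-10.3   1. ] y [-5.3  8. ] ctr [-4.6  1. ] size [11.1 14.8] ang 2.8 z [184.9 189.7 192.3]
top ledge 147 x [-59.6 -40.9] y [-20.9  20. ] ctr [-50.2   0.4] size [20. 43.] ang 2.7 z [196.2 198.8 202.8]
top mid 63 x [-191.   -43.6] y [-22.5  19.4] ctr [-116.6   -3.5] size [149.7  45.8] ang 2.9 z [154.2 158.6 192.8]
top uptop 165 x [ 0.8 57.7] y [-35.8  34.4] ctr [29.4 -0.9] size [70.8 58.3] ang 89.5 z [209.8 213.8 219.1]
top catch 63 x [-7.3 17.4] y [-8.3  5.9] ctr [ 5.7 -1.1] size [26.3 14.6] ang 0.8 z [187.1 191.5 197.3]
```

```bash
python3 -m inch '[{"dx":0.005,"dy":-0.0009,"dz":0.002,"ax":0,"ay":0,"az":0,"fingers":-1},{"dx":0.012,"dy":-0.0009,"dz":0.002,"ax":0,"ay":0,"az":0,"fingers":-1},{"dx":0.02,"dy":-0.0009,"dz":0.002,"ax":0,"ay":0,"az":0,"fingers":-1},{"dx":0.024,"dy":-0.0009,"dz":0.002,"ax":0,"ay":0,"az":0,"fingers":-1},{"dx":0.024,"dy":-0.0009,"dz":0.002,"ax":0,"ay":0,"az":0,"fingers":-1},{"dx":0.024,"dy":-0.0009,"dz":0.002,"ax":0,"ay":0,"az":0,"fingers":-1}]'; python3 n.py 3
```

```text
time: 6.6
tool_pos: [0.5608, 0.0716, 0.1242]
tcp_rot: [-2.147, -2.291, -0.0]
wrist_force: [-0.2, -0.6, -2.2]
width: 0.15
d mm [-22.6  -0.   -0.6] turn [-0.1 -0.1 -0.1] t 6.6 tcp [0.5608 0.0716 0.1242] F [-0.2 -0.6 -2.2] w 0.15
scene ledge 137 x [-37.3 -17.6] y [-19.1  21.6] ctr [-27.5   1. ] size [21.2 43.9] ang 0.5 z [193.3 195.7 197.4]
scene mid 83 x [-173.7    0. ] y [-24.4  21. ] ctr [-86.   -5.1] size [ 43.4 178. ] ang 86.4 z [152.7 165.8 170.9]
scene uptop 199 x [-1.2 57.8] y [-34.5  35.8] ctr [28.3  0.3] size [61.2 72.9] ang 0.9 z [209.6 212.8 216. ]
scene catch 33 x [-9.1  0. ] y [-5.4  7.5] ctr [-4.9  1. ] size [13.4  9.9] ang 87.3 z [185.1 189.8 192.7]
top ledge 122 x [-31.8 -16.8] y [-23.2  18.3] ctr [-24.   -1.5] size [15.5 44.3] ang 1.0 z [194.3 197.2 201.6]
top mid 27 x [-162.9  -17.7] y [-23.7   8.4] ctr [-88.4   2.4] size [ 37.7 148.1] ang 84.1 z [153.1 156.1 191.3]
top uptop 162 x [ 1.  57.8] y [-36.   33.9] ctr [29.7 -0.7] size [71.2 58. ] ang 89.9 z [210.1 214.3 219.1]
top catch 66 x [-7.1 17.9] y [-7.6  5.7] ctr [ 6.  -0.7] size [14.  26.3] ang 89.7 z [186.9 191.6 198.1]
```

```bash
python3 -m inch '[{"dx":0.004,"dy":0.0002,"dz":0,"ax":0,"ay":0,"az":0,"fingers":-1},{"dx":0.008,"dy":0.0002,"dz":0,"ax":0,"ay":0,"az":0,"fingers":-1},{"dx":0.011,"dy":0.0002,"dz":0,"ax":0,"ay":0,"az":0,"fingers":-1},{"dx":0.011,"dy":0.0002,"dz":0,"ax":0,"ay":0,"az":0,"fingers":-1}]'; python3 -m inch '[{"dx":0.002,"dy":0,"dz":0,"ax":0,"ay":0,"az":0,"fingers":-1},{"dx":0.004,"dy":0,"dz":0,"ax":0,"ay":0,"az":0,"fingers":-1},{"dx":0.005,"dy":0,"dz":0,"ax":0,"ay":0,"az":0,"fingers":-1},{"dx":0.005,"dy":0,"dz":0,"ax":0,"ay":0,"az":0,"fingers":-1}]'
```

```text
time: 7.2
tool_pos: [0.5603, 0.0824, 0.1243]
tcp_rot: [-2.147, -2.291, 0.0]
wrist_force: [0.3, -2.8, -2.7]
width: 0.148
time: 7.7
tool_pos: [0.56, 0.0872, 0.1242]
tcp_rot: [-2.147, -2.292, 0.001]
wrist_force: [1.8, -4.1, -3.5]
width: 0.15
```

```bash
python3 -m inch '[{"dx":0.001,"dy":0,"dz":0,"ax":0,"ay":0,"az":0,"fingers":-1},{"dx":0.0015,"dy":0,"dz":0,"ax":0,"ay":0,"az":0,"fingers":-1},{"dx":0.0015,"dy":0,"dz":0,"ax":0,"ay":0,"az":0,"fingers":-1}]';python3 -m inch '[{"dx":0.001,"dy":0,"dz":0,"ax":0,"ay":0,"az":0,"fingers":-1},{"dx":0.001,"dy":0,"dz":0,"ax":0,"ay":0,"az":0,"fingers":-1},{"dx":0.001,"dy":0,"dz":0,"ax":0,"ay":0,"az":0,"fingers":-1}]'
```

```text
time: 8.07
tool_pos: [0.5599, 0.0887, 0.1242]
tcp_rot: [-2.147, -2.292, 0.001]
wrist_force: [0.7, -4.2, -3.4]
width: 0.146
time: 8.45
tool_pos: [0.5599, 0.089, 0.1242]
tcp_rot: [-2.148, -2.292, 0.002]
wrist_force: [0.9, -6.3, -3.1]
width: 0.15
```

```bash
python3 n.py 4
```

```text
d mm [-39.9  -0.3  -0.6] turn [-0.1  0.  -0.1] t 8.45 tcp [0.5599 0.089  0.1242] F [ 0.9 -6.3 -3.1] w 0.15
scene ledge 149 x [-20.5   0.5] y [-20.2  21.5] ctr [-10.8   0.2] size [24.8 43.3] ang 3.0 z [193.5 195.9 198.2]
scene mid 70 x [-156.4 -139. ] y [-18.2  21.7] ctr [-147.4    0.8] size [18.  42.8] ang 0.7 z [152.2 165.  167.8]
scene uptop 198 x [-1.3 56.9] y [-34.5  36.3] ctr [28.6  0.1] size [60.3 73.5] ang 1.4 z [209.5 213.  215.9]
scene catch 12 x [21.1 25.9] y [-5.3  7.6] ctr [23.5  1.1] size [13.3  4.9] ang 77.5 z [189.6 190.5 192. ]
top ledge 90 x [-11.1   1.1] y [-22.6  19.7] ctr [-4.5 -1. ] size [44.  12.6] ang 85.6 z [194.3 197.  201.6]
top mid 25 x [-140.7   -0.7] y [-23.    3.5] ctr [-70.3  -5.5] size [ 18.7 142.5] ang 83.1 z [152.7 156.9 191.4]
top uptop 167 x [ 0.9 57.6] y [-36.   34.4] ctr [29.5 -0.7] size [71.6 57.9] ang 89.9 z [209.9 214.2 219.1]
top catch 64 x [ 8.6 28. ] y [-7.9  4.9] ctr [18.1 -1.2] size [13.2 20. ] ang 87.6 z [185.8 190.8 195.5]
```

```bash
python3 -m inch '[{"dx":0.0005,"dy":0,"dz":0.002,"ax":0,"ay":0,"az":0,"fingers":-1},{"dx":0.0005,"dy":0,"dz":0.004,"ax":0,"ay":0,"az":0,"fingers":-1},{"dx":0.0005,"dy":0,"dz":0.006,"ax":0,"ay":0,"az":0,"fingers":-1},{"dx":0.0005,"dy":0,"dz":0.006,"ax":0,"ay":0,"az":0,"fingers":-1}]';python3 -m inch '[{"dx":0,"dy":0,"dz":0.002,"ax":0,"ay":0,"az":0,"fingers":-1},{"dx":0,"dy":0,"dz":0.004,"ax":0,"ay":0,"az":0,"fingers":-1},{"dx":0,"dy":0,"dz":0.004,"ax":0,"ay":0,"az":0,"fingers":-1}]'
```

```text
time: 9.05
tool_pos: [0.5601, 0.0889, 0.1184]
tcp_rot: [2.148, 2.292, -0.002]
wrist_force: [0.9, -5.5, -2.1]
width: 0.148
time: 9.43
tool_pos: [0.5605, 0.0889, 0.1147]
tcp_rot: [2.147, 2.292, -0.002]
wrist_force: [0.5, -5.1, -0.2]
width: 0.149
```

```bash
python3 -m inch '[{"dx":0,"dy":0,"dz":0.001,"ax":0,"ay":0,"az":0,"fingers":-1},{"dx":0,"dy":0,"dz":0.0015,"ax":0,"ay":0,"az":0,"fingers":-1},{"dx":0,"dy":0,"dz":0.0015,"ax":0,"ay":0,"az":0,"fingers":-1}]';python3 -m inch '[{"dx":0,"dy":0,"dz":0,"ax":0,"ay":0,"az":0,"fingers":-0.5},{"dx":0,"dy":0,"dz":0,"ax":0,"ay":0,"az":0,"fingers":-0.2},{"dx":0,"dy":0,"dz":0,"ax":0,"ay":0,"az":0,"fingers":0},{"dx":0,"dy":0,"dz":0,"ax":0,"ay":0,"az":0,"fingers":0},{"dx":0,"dy":0,"dz":0,"ax":0,"ay":0,"az":0,"fingers":0}]';python3 n.py 5
```

```text
time: 9.8
tool_pos: [0.5607, 0.0889, 0.1138]
tcp_rot: [2.147, 2.292, -0.001]
wrist_force: [0.1, -6.1, 1.4]
width: 0.153
time: 10.42
tool_pos: [0.5607, 0.089, 0.1138]
tcp_rot: [2.147, 2.292, -0.001]
wrist_force: [0.2, 0.4, -0.9]
width: 0.498
d mm [-39.9  -1.1 -10.9] turn [ 0.   0.1 -0.1] t 10.43 tcp [0.5607 0.089  0.1138] F [ 0.2  0.4 -0.9] w 0.498
scene ledge 122 x [-19.4  -0.2] y [-19.7  22.8] ctr [-10.3   2. ] size [21.9 44.6] ang 0.6 z [183.6 186.9 189.2]
scene mid 60 x [-158.5 -140.9] y [-18.5  22.6] ctr [-148.7    1.4] size [19.4 42.5] ang 0.3 z [140.4 150.  152.4]
scene uptop 189 x [-1.  57.6] y [-34.5  36.1] ctr [28.8  0.1] size [60.4 73.3] ang 0.6 z [209.7 213.1 215.7]
scene catch 12 x [-2.2 22. ] y [-5.   7.5] ctr [9.7 2.4] size [24.  13.2] ang 6.5 z [188.5 191.  193.1]
top ledge 76 x [-11.3  -2.3] y [-21.2  20.2] ctr [-9.7 -4.9] size [46.6 30.3] ang 46.3 z [185.7 188.9 192.1]
top mid 18 x [-136.3    1.8] y [-22.5   5.7] ctr [-68.2   0.2] size [ 31.1 141.2] ang 83.7 z [144.3 155.4 180. ]
top uptop 156 x [ 1.  58.1] y [-36.1  34.1] ctr [29.9 -0.8] size [58.1 71.7] ang 0.1 z [210.  214.5 219.5]
top catch 63 x [-0.9 23.6] y [-8.   5.5] ctr [11.3 -1.2] size [14.2 25.5] ang 86.0 z [185.2 191.3 197.2]
```

```bash
python3 -m inch '[{"dx":0,"dy":0,"dz":-0.03,"ax":0,"ay":0,"az":0,"fingers":0},{"dx":0,"dy":0,"dz":-0.08,"ax":0,"ay":0,"az":0,"fingers":0},{"dx":0,"dy":0,"dz":-0.122,"ax":0,"ay":0,"az":0,"fingers":0},{"dx":0.03,"dy":0,"dz":-0.122,"ax":0,"ay":0,"az":0,"fingers":-1},{"dx":0.06,"dy":0,"dz":-0.122,"ax":0,"ay":0,"az":0,"fingers":-1},{"dx":0.071,"dy":0,"dz":-0.122,"ax":0,"ay":0,"az":0,"fingers":-1},{"dx":0.071,"dy":0,"dz":-0.122,"ax":0,"ay":0,"az":0,"fingers":-1},{"dx":0.071,"dy":0,"dz":-0.122,"ax":0,"ay":0,"az":0,"fingers":-1},{"dx":0.071,"dy":0,"dz":-0.122,"ax":0,"ay":0,"az":0,"fingers":-1}]';python3 n.py 6; python3 -c "
from h import *
to((.5533+.0016,.1838-.024,.192),93.8)
a=cv2.imread('pics/scene6.png')[130:290,290:450];cv2.imwrite('pics/c6.png',cv2.resize(a,(560,560),interpolation=2))"
```

```text
time: 11.65
tool_pos: [0.556, 0.1591, 0.2355]
tcp_rot: [2.148, 2.291, -0.002]
wrist_force: [0.3, 0.1, 0.1]
width: -0.002
d mm [-110.    -0.9  110.9] turn [-0.   0.1 -0.1] t 11.65 tcp [0.556  0.1591 0.2355] F [0.3 0.1 0.1] w -0.002
scene ledge 12 x [-38.7 -11.7] y [-19.1 -12.1] ctr [-22.7 -17.6] size [ 7.3 32.6] ang 81.1 z [184.  185.5 189.1]
scene mid 292 x [-157.5  -41.7] y [-14.   19.1] ctr [-98.9   8.7] size [123.6  42.8] ang 7.0 z [136.7 139.8 150.8]
scene uptop 116 x [-1.4 55.8] y [-33.   36.4] ctr [25.1  3.8] size [70.3 58.1] ang 84.3 z [209.3 213.1 215.5]
scene catch 8 x [-1.9 23.8] y [-4.   7.1] ctr [11.1  1.1] size [ 9.4 26.1] ang 82.9 z [187.9 190.3 192. ]
top ledge 27 x [-37.7 -28.7] y [-22.4   0.2] ctr [-34.5 -11.6] size [10.5 23.1] ang 7.6 z [184.8 186.8 190.5]
top mid 206 x [-156.   -38.5] y [-20.   18.6] ctr [-98.2   6.7] size [120.1  44. ] ang 7.8 z [138.9 142.8 153.4]
top uptop 88 x [ 1.4 55.8] y [-36.3  33.4] ctr [29.1 -1.2] size [73.  54.2] ang 86.7 z [209.8 214.1 218.8]
top catch 52 x [-8.2 24.3] y [-34.6   4.5] ctr [ -1.1 -19.6] size [69.2 15.5] ang 41.8 z [183.7 190.7 374.1]
d mm [ 0.7 -1.2 43.6] turn [ 0.   0.1 -0.1] t 11.75 tcp [0.5561 0.1592 0.2356] F [-0.5 -0.   0.1] w 0.004
```

View pics/c6.png

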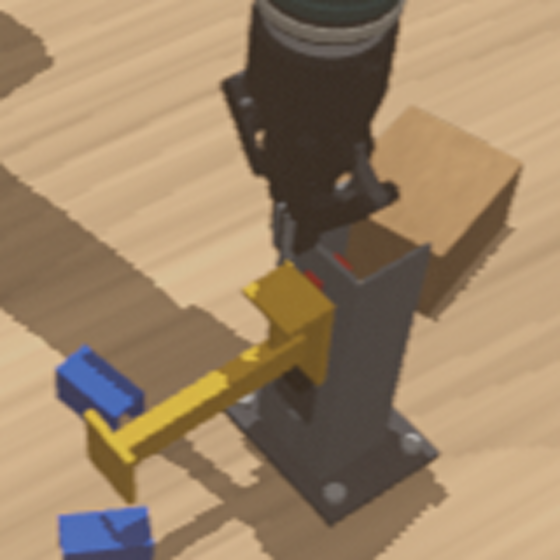

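```bash
python3 -m inch '[{"dx":0,"dy":-0.0006,"dz":0.015,"ax":0,"ay":0,"az":0,"fingers":-1},{"dx":0,"dy":-0.0006,"dz":0.03,"ax":0,"ay":0,"az":0,"fingers":-1},{"dx":0,"dy":-0.0006,"dz":0.042,"ax":0,"ay":0,"az":0,"fingers":-1},{"dx":0,"dy":-0.0006,"dz":0.044,"ax":0,"ay":0,"az":0,"fingers":-1},{"dx":0,"dy":-0.0006,"dz":0.044,"ax":0,"ay":0,"az":0,"fingers":-1}]';python3 -m inch '[{"dx":0,"dy":0,"dz":0.001,"ax":0,"ay":0,"az":0,"fingers":-1},{"dx":0,"dy":0,"dz":0.002,"ax":0,"ay":0,"az":0,"fingers":-1},{"dx":0,"dy":0,"dz":0.003,"ax":0,"ay":0,"az":0,"fingers":-1},{"dx":0,"dy":0,"dz":0.004,"ax":0,"ay":0,"az":0,"fingers":-1},{"dx":0,"dy":0,"dz":0.004,"ax":0,"ay":0,"az":0,"fingers":-1}]'
```

```text
time: 12.38
tool_pos: [0.5555, 0.1592, 0.1913]
tcp_rot: [2.148, 2.291, -0.002]
wrist_force: [-1.1, -0.7, -0.7]
width: -0.0
time: 13.0
tool_pos: [0.5556, 0.1592, 0.1877]
tcp_rot: [2.148, 2.291, -0.001]
wrist_force: [-0.5, 0.5, 1.8]
width: -0.001
```

```bash
python3 -m inch '[{"dx":0,"dy":0,"dz":0.001,"ax":0,"ay":0,"az":0,"fingers":-1},{"dx":0,"dy":0,"dz":0.002,"ax":0,"ay":0,"az":0,"fingers":-1},{"dx":0,"dy":0,"dz":0.003,"ax":0,"ay":0,"az":0,"fingers":-1},{"dx":0,"dy":0,"dz":0.003,"ax":0,"ay":0,"az":0,"fingers":-1}]';python3 -m inch '[{"dx":0,"dy":0,"dz":0.001,"ax":0,"ay":0,"az":0,"fingers":-1},{"dx":0,"dy":0,"dz":0.002,"ax":0,"ay":0,"az":0,"fingers":-1},{"dx":0,"dy":0,"dz":0.003,"ax":0,"ay":0,"az":0,"fingers":-1},{"dx":0,"dy":0,"dz":0.003,"ax":0,"ay":0,"az":0,"fingers":-1}]'
```

```text
time: 13.5
tool_pos: [0.5565, 0.1594, 0.1863]
tcp_rot: [2.147, 2.29, 0.002]
wrist_force: [-1.9, 0.1, 6.0]
width: 0.002
time: 14.0
tool_pos: [0.5569, 0.1595, 0.1849]
tcp_rot: [2.147, 2.289, 0.004]
wrist_force: [-1.8, 0.3, 7.5]
width: -0.001
```

```bash
python3 -m inch '[{"dx":0,"dy":0,"dz":0.002,"ax":0,"ay":0,"az":0,"fingers":-1},{"dx":0,"dy":0,"dz":0.003,"ax":0,"ay":0,"az":0,"fingers":-1},{"dx":0,"dy":0,"dz":0.004,"ax":0,"ay":0,"az":0,"fingers":-1},{"dx":0,"dy":0,"dz":0.004,"ax":0,"ay":0,"az":0,"fingers":-1}]';python3 -m inch '[{"dx":0,"dy":0,"dz":0.002,"ax":0,"ay":0,"az":0,"fingers":-1},{"dx":0,"dy":0,"dz":0.003,"ax":0,"ay":0,"az":0,"fingers":-1},{"dx":0,"dy":0,"dz":0.004,"ax":0,"ay":0,"az":0,"fingers":-1},{"dx":0,"dy":0,"dz":0.004,"ax":0,"ay":0,"az":0,"fingers":-1}]'; python3 n.py 7 | grep -E "d mm|catch|ledge"
```

```text
time: 14.5
tool_pos: [0.557, 0.1597, 0.1828]
tcp_rot: [2.146, 2.289, 0.005]
wrist_force: [-3.6, -0.7, 9.6]
width: 0.001
time: 15.0
tool_pos: [0.5571, 0.16, 0.1804]
tcp_rot: [2.147, 2.289, 0.006]
wrist_force: [-3.4, -0.0, 8.6]
width: -0.001
d mm [-111.    -2.4   55.5] turn [ 0.3 -0.  -0.1] t 15.0 tcp [0.5571 0.16   0.1804] F [-3.4 -0.   8.6] w -0.001
scene ledge 59 x [-157.6  -64.7] y [-18.3  23. ] ctr [-105.7   -8.5] size [ 43.1 113. ] ang 78.0 z [140.3 143.7 145.7]
scene catch 0
top ledge 8 x [-35.9 -32.4] y [-20.3  -7.3] ctr [-34.2 -13.8] size [13.3  3.1] ang 86.3 z [172.7 177.9 181.9]
top catch 12 x [-23.7  17.8] y [-32.9  -2.9] ctr [ -3.2 -23.6] size [56.3 13. ] ang 33.7 z [183.1 191.1 282.8]
```

```bash
python3 -m inch '[{"dx":0,"dy":0,"dz":0.002,"ax":0,"ay":0,"az":0,"fingers":-1},{"dx":0,"dy":0,"dz":0.003,"ax":0,"ay":0,"az":0,"fingers":-1},{"dx":0,"dy":0,"dz":0.004,"ax":0,"ay":0,"az":0,"fingers":-1},{"dx":0,"dy":0,"dz":0.004,"ax":0,"ay":0,"az":0,"fingers":-1}]'; python3 -m inch '[{"dx":0,"dy":0,"dz":0.002,"ax":0,"ay":0,"az":0,"fingers":-1},{"dx":0,"dy":0,"dz":0.003,"ax":0,"ay":0,"az":0,"fingers":-1},{"dx":0,"dy":0,"dz":0.004,"ax":0,"ay":0,"az":0,"fingers":-1},{"dx":0,"dy":0,"dz":0.004,"ax":0,"ay":0,"az":0,"fingers":-1}]'
```

```text
time: 15.6
tool_pos: [0.5574, 0.1602, 0.1791]
tcp_rot: [2.146, 2.289, 0.008]
wrist_force: [-6.2, -1.8, 12.9]
width: -0.004
time: 16.1
tool_pos: [0.558, 0.1603, 0.179]
tcp_rot: [2.145, 2.288, 0.01]
wrist_force: [-7.5, -1.7, 17.5]
width: 0.004
```

```bash
python3 -m inch '[{"dx":0,"dy":0,"dz":0.001,"ax":0,"ay":0,"az":0,"fingers":-1},{"dx":0,"dy":0,"dz":-0.005,"ax":0,"ay":0,"az":0,"fingers":-1},{"dx":0,"dy":0,"dz":-0.04,"ax":0,"ay":0,"az":0,"fingers":-1},{"dx":0,"dy":0,"dz":-0.09,"ax":0,"ay":0,"az":0,"fingers":-1},{"dx":-0.05,"dy":-0.05,"dz":-0.10,"ax":0,"ay":0,"az":0,"fingers":-0.5},{"dx":-0.09,"dy":-0.10,"dz":-0.10,"ax":0,"ay":0,"az":0,"fingers":0},{"dx":-0.09,"dy":-0.11,"dz":-0.10,"ax":0,"ay":0,"az":0,"fingers":0.3},{"dx":-0.09,"dy":-0.11,"dz":-0.10,"ax":0,"ay":0,"az":0,"fingers":0.3}]';python3 n.py 8; python3 m.py >/dev/null; python3 - <<'E'
from h import *
to((.453,.0926,.12),13.0)
to((.453,.0926,.12),103.0)
to((.453,.0926,.12),-77.0)
for c in("scene","top"):
    im=cv2.imread(f"pics/{c}8.png");W=cloud(c,np.load(f"{c}8.npy"))
    hsv=cv2.cvtColor(im,cv2.COLOR_BGR2HSV);H,S=hsv[...,0],hsv[...,1]
    m=(H>100)&(H<130)&(S>120)&(W[...,0]>.4)&(W[...,0]<.5)&(W[...,1]>.05)&(W[...,1]<.13)&(W[...,2]>.031)&(W[...,2]<.05)
    p=W[m]; print(c,len(p), cv2.minAreaRect((p[:,:2]*1000).astype(np.float32)) if len(p)>5 else "")
a=cv2.imread('pics/scene8.png')[150:310,280:440];cv2.imwrite('pics/c8.png',cv2.resize(a,(560,560),interpolation=2))
E
```

```text
time: 17.1
tool_pos: [0.4523, 0.0627, 0.2779]
tcp_rot: [2.146, 2.286, 0.011]
wrist_force: [-0.0, -0.0, -0.1]
width: 0.652
d mm [-20.6 107.5 154. ] turn [ 0.5 -0.  -0.2] t 17.1 tcp [0.4523 0.0627 0.2779] F [-0.  -0.  -0.1] w 0.652
scene ledge 268 x [-38.2  -0.6] y [-18.5  23.5] ctr [-19.1   1.7] size [40.2 45.2] ang 1.1 z [177.  179.7 182.3]
scene mid 289 x [-157.3  -38. ] y [-12.7  19.6] ctr [-98.5  -4.6] size [ 41.4 123.5] ang 83.0 z [132.7 135.2 145.7]
scene uptop 197 x [-1. 57.] y [-34.7  36.2] ctr [29.   0.7] size [60.9 74. ] ang 0.1 z [209.6 213.2 215.8]
scene catch 31 x [-9.5  0.5] y [-5.7  7.9] ctr [-4.4  0.8] size [ 9.7 13.7] ang 7.9 z [186.7 189.7 192.7]
top ledge 61 x [-15.8  -2.2] y [-19.  21.] ctr [-5.5  1.3] size [14.2 46.2] ang 14.0 z [178.1 180.7 185. ]
top mid 9 x [-3.8  1.8] y [-21.   24.7] ctr [-1.1  1.6] size [ 5.7 47.2] ang 0.7 z [150.  160.  173.2]
top uptop 171 x [ 0.9 57.2] y [-35.9  34.6] ctr [29.8 -0.5] size [58.3 71.2] ang 0.2 z [209.9 213.9 219.2]
top catch 59 x [-7.  17.3] y [-8.2  5.5] ctr [ 6.  -1.4] size [26.1 14. ] ang 1.2 z [186.4 191.7 196.7]
d mm [ 29.   -0.3 158. ] turn [ 0.4 -0.4 80.7] t 17.2 tcp [0.4537 0.0634 0.278 ] F [-0.4 -0.2 -0.8] w 0.648
d mm [ 29.   -0.3 158. ] turn [ 0.5 -0.  -9.3] t 17.2 tcp [0.4537 0.0634 0.278 ] F [-0.4 -0.2 -0.8] w 0.648
d mm [ 29.   -0.3 158. ] turn [ -0.   -0.8 170.7] t 17.2 tcp [0.4537 0.0634 0.278 ] F [-0.4 -0.2 -0.8] w 0.648
scene 49 ((440.5876159667969, 97.22926330566406), (28.537952423095703, 18.18400001525879), 37.58637619018555)
top 137 ((447.65167236328125, 93.21449279785156), (50.951534271240234, 26.82040786743164), 14.8441162109375)
```

View pics/c8.png

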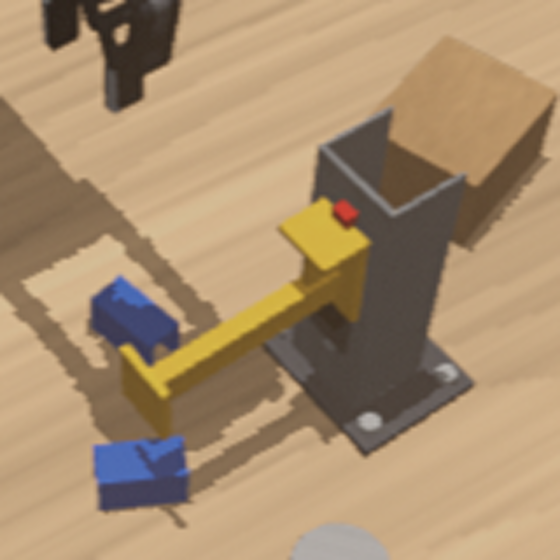

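```bash
python3 -m inch '[{"dx":0.029,"dy":0,"dz":0,"ax":0,"ay":0,"az":10,"fingers":0.5},{"dx":0.029,"dy":0,"dz":0,"ax":0.4,"ay":-0.4,"az":20,"fingers":0.5},{"dx":0.029,"dy":0,"dz":0.03,"ax":0.4,"ay":-0.4,"az":30,"fingers":0.5},{"dx":0.029,"dy":0,"dz":0.06,"ax":0.4,"ay":-0.4,"az":40,"fingers":0.5},{"dx":0.029,"dy":0,"dz":0.09,"ax":0.4,"ay":-0.4,"az":50,"fingers":0.5},{"dx":0.029,"dy":0,"dz":0.12,"ax":0.4,"ay":-0.4,"az":60,"fingers":0.5},{"dx":0.029,"dy":0,"dz":0.15,"ax":0.4,"ay":-0.4,"az":70,"fingers":0.5},{"dx":0.029,"dy":0,"dz":0.17,"ax":0.4,"ay":-0.4,"az":80.7,"fingers":0.5},{"dx":0.029,"dy":0,"dz":0.19,"ax":0.4,"ay":-0.4,"az":80.7,"fingers":0.5},{"dx":0.029,"dy":0,"dz":0.19,"ax":0.4,"ay":-0.4,"az":80.7,"fingers":0.5},{"dx":0.029,"dy":0,"dz":0.19,"ax":0.4,"ay":-0.4,"az":80.7,"fingers":0.5}]' 30; python3 -c "
from h import *
to((.453,.0926,.006),13.0)"
```

```text
time: 18.58
tool_pos: [0.4544, 0.0932, 0.0883]
tcp_rot: [-3.121, -0.356, -0.001]
wrist_force: [0.9, 0.2, 0.1]
width: 0.751
d mm [-1.5  0.3 82.3] turn [-0. -0.  0.] t 18.57 tcp [0.4544 0.0932 0.0883] F [0.9 0.2 0.1] w 0.751
```

```bash
python3 -m inch '[{"dx":-0.0015,"dy":0,"dz":0.04,"ax":0,"ay":0,"az":0,"fingers":0.5},{"dx":-0.0015,"dy":0,"dz":0.07,"ax":0,"ay":0,"az":0,"fingers":0.5},{"dx":-0.0015,"dy":0,"dz":0.0823,"ax":0,"ay":0,"az":0,"fingers":0.5},{"dx":-0.0015,"dy":0,"dz":0.0823,"ax":0,"ay":0,"az":0,"fingers":0.2},{"dx":-0.0015,"dy":0,"dz":0.0823,"ax":0,"ay":0,"az":0,"fingers":0},{"dx":-0.0015,"dy":0,"dz":0.0823,"ax":0,"ay":0,"az":0,"fingers":-0.2},{"dx":-0.0015,"dy":0,"dz":0.0823,"ax":0,"ay":0,"az":0,"fingers":-0.5},{"dx":-0.0015,"dy":0,"dz":0.0823,"ax":0,"ay":0,"az":0,"fingers":-1},{"dx":-0.0015,"dy":0,"dz":0.0823,"ax":0,"ay":0,"az":0,"fingers":-1},{"dx":-0.0015,"dy":0,"dz":0.0823,"ax":0,"ay":0,"az":0,"fingers":-1}]' 30; python3 -m inch '[{"dx":0,"dy":0,"dz":-0.04,"ax":0,"ay":0,"az":0,"fingers":-1},{"dx":0,"dy":0,"dz":-0.1,"ax":0,"ay":0,"az":0,"fingers":-1},{"dx":0,"dy":0,"dz":-0.16,"ax":0,"ay":0,"az":0,"fingers":-1},{"dx":0,"dy":0,"dz":-0.21,"ax":0,"ay":0,"az":0,"fingers":-1},{"dx":0,"dy":0,"dz":-0.21,"ax":0,"ay":0,"az":0,"fingers":-1}]'; python3 -c "
from h import *
to((.5533+.095*.066+.0016,.1838-.095,.2),93.8)"
```

```text
time: 19.82
tool_pos: [0.4543, 0.093, 0.0074]
tcp_rot: [-3.121, -0.356, -0.005]
wrist_force: [-0.6, -0.2, 7.6]
width: 0.351
time: 20.45
tool_pos: [0.4571, 0.0934, 0.2229]
tcp_rot: [-3.121, -0.356, -0.021]
wrist_force: [-0.4, -0.5, -0.1]
width: 0.347
d mm [100.   27.9  24.3] turn [  0.6  -0.6 -80.8] t 20.45 tcp [0.4571 0.0934 0.2229] F [-0.4 -0.5 -0.1] w 0.347
```

```bash
python3 -m inch '[{"dx":0.02,"dy":0,"dz":0,"ax":0,"ay":0,"az":-10,"fingers":-1},{"dx":0.04,"dy":0.005,"dz":0,"ax":0,"ay":0,"az":-20,"fingers":-1},{"dx":0.06,"dy":0.01,"dz":0,"ax":0,"ay":0,"az":-30,"fingers":-1},{"dx":0.08,"dy":0.02,"dz":0,"ax":0.2,"ay":-0.2,"az":-40,"fingers":-1},{"dx":0.1,"dy":0.028,"dz":0,"ax":0.3,"ay":-0.3,"az":-50,"fingers":-1},{"dx":0.1,"dy":0.028,"dz":0,"ax":0.4,"ay":-0.4,"az":-60,"fingers":-1},{"dx":0.1,"dy":0.028,"dz":0,"ax":0.5,"ay":-0.5,"az":-70,"fingers":-1},{"dx":0.1,"dy":0.028,"dz":0.01,"ax":0.6,"ay":-0.6,"az":-80.8,"fingers":-1},{"dx":0.1,"dy":0.028,"dz":0.02,"ax":0.6,"ay":-0.6,"az":-80.8,"fingers":-1},{"dx":0.1,"dy":0.028,"dz":0.02,"ax":0.6,"ay":-0.6,"az":-80.8,"fingers":-1},{"dx":0.1,"dy":0.028,"dz":0.02,"ax":0.6,"ay":-0.6,"az":-80.8,"fingers":-1}]'; python3 - <<'E'
from h import *
to((.5533+.095*.066+.0016,.1838-.095,.165),93.8)
o=[]
for c in("scene","top"):
    im,d=bot.read_camera(c);W=cloud(c,d);hsv=cv2.cvtColor(im,cv2.COLOR_BGR2HSV);H,S=hsv[...,0],hsv[...,1]
    a=np.radians(93.8);n=np.array([np.cos(a),np.sin(a)]);l=np.array([n[1],-n[0]]);F=np.array([.5533,.1838])
    q=(W[...,:2]-F);X=q@n;Y=q@l;Z=W[...,2]
    near=(abs(Y)<.05)&(X>-.2)&(X<.01)&(Z>.1)&(Z<.26)
    for nm,m in(("blue",(H>100)&(H<130)&(S>110)&near),("yellowledge",(H>20)&(H<35)&(S>150)&near&(Z>.173)),("lip",(H>20)&(H<35)&(S>150)&near&(Z<.16)&(X<-.14))):
        if m.sum()>3: print(c,nm,m.sum(),*[(np.percentile(v[m],[2,50,98])*1000).round(1) for v in(X,Y,Z)])
    r=im[140:300,290:430] if c=="scene" else im[170:290,200:360]
    o.append(cv2.resize(r,(400,400),interpolation=2))
cv2.imwrite("pics/c9.png",np.hstack(o))
E
```

```text
time: 21.82
tool_pos: [0.5609, 0.0887, 0.204]
tcp_rot: [-2.147, -2.292, 0.0]
wrist_force: [1.1, 0.5, -0.5]
width: 0.348
d mm [ 0.1  0.3 39. ] turn [-0.  -0.  -0.1] t 21.82 tcp [0.5609 0.0887 0.204 ] F [ 1.1  0.5 -0.5] w 0.348
scene blue 171 [-125.9 -111.2  -92.7] [-11.7   0.8  15.9] [228.2 230.3 233. ]
scene yellowledge 62 [-17.4  -8.8   1.6] [-19.9   8.4  22.8] [174.8 180.1 183.1]
scene lip 76 [-158.2 -153.9 -141.2] [-19.3   1.9  22.7] [128.6 144.6 147.5]
top blue 50 [-123.1 -116.   -67.5] [-15.4 -13.8  -4.5] [203.4 229.3 236.9]
top yellowledge 17 [-83.6  -3.   -0.3] [-24.8  -3.9  20.8] [175.5 181.4 235.9]
top lip 20 [-145.3 -142.7 -140.1] [-7.2 -0.9  6.2] [128.1 133.5 136.9]
```

View pics/c9.png

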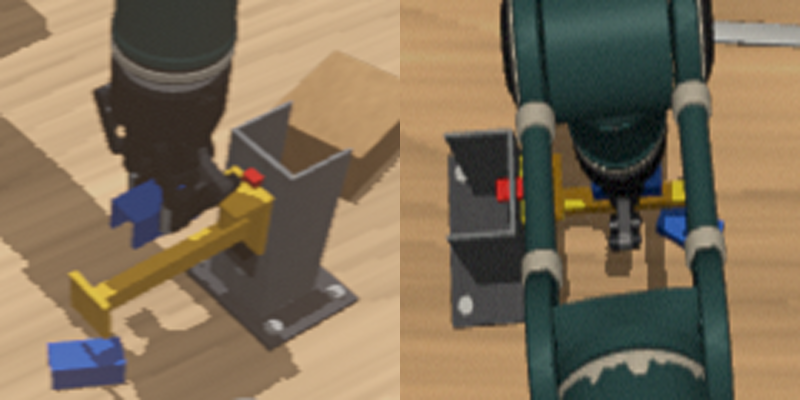

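```bash
python3 -m inch '[{"dx":0,"dy":0,"dz":0.02,"ax":0,"ay":0,"az":0,"fingers":-1},{"dx":0,"dy":0,"dz":0.04,"ax":0,"ay":0,"az":0,"fingers":-1},{"dx":0,"dy":0,"dz":0.055,"ax":0,"ay":0,"az":0,"fingers":-1},{"dx":0,"dy":0,"dz":0.065,"ax":0,"ay":0,"az":0,"fingers":-1},{"dx":0,"dy":0,"dz":0.075,"ax":0,"ay":0,"az":0,"fingers":-1},{"dx":0,"dy":0,"dz":0.082,"ax":0,"ay":0,"az":0,"fingers":-1},{"dx":0,"dy":0,"dz":0.084,"ax":0,"ay":0,"az":0,"fingers":-1},{"dx":0,"dy":0,"dz":0.084,"ax":0,"ay":0,"az":0,"fingers":-1}]'; python3 -m inch '[{"dx":0,"dy":0,"dz":0.0015,"ax":0,"ay":0,"az":0,"fingers":-1},{"dx":0,"dy":0,"dz":0.003,"ax":0,"ay":0,"az":0,"fingers":-1},{"dx":0,"dy":0,"dz":0.003,"ax":0,"ay":0,"az":0,"fingers":-1}]'
```

```text
time: 22.92
tool_pos: [0.5616, 0.0888, 0.1209]
tcp_rot: [2.147, 2.293, 0.002]
wrist_force: [0.3, 0.2, -0.9]
width: 0.346
time: 23.3
tool_pos: [0.5616, 0.0888, 0.1179]
tcp_rot: [2.147, 2.293, 0.002]
wrist_force: [0.8, 0.2, -1.1]
width: 0.347
```

```bash
python3 -m inch '[{"dx":0,"dy":0,"dz":0.001,"ax":0,"ay":0,"az":0,"fingers":-1},{"dx":0,"dy":0,"dz":0.002,"ax":0,"ay":0,"az":0,"fingers":-1},{"dx":0,"dy":0,"dz":0.002,"ax":0,"ay":0,"az":0,"fingers":-1}]'; python3 -m inch '[{"dx":0,"dy":0,"dz":0.001,"ax":0,"ay":0,"az":0,"fingers":-1},{"dx":0,"dy":0,"dz":0.0015,"ax":0,"ay":0,"az":0,"fingers":-1},{"dx":0,"dy":0,"dz":0.0015,"ax":0,"ay":0,"az":0,"fingers":-1}]'
```

```text
time: 23.68
tool_pos: [0.5615, 0.0888, 0.1158]
tcp_rot: [2.147, 2.293, 0.001]
wrist_force: [0.6, -0.5, -0.3]
width: 0.346
time: 24.05
tool_pos: [0.5614, 0.0888, 0.1142]
tcp_rot: [2.147, 2.293, 0.001]
wrist_force: [0.4, -0.1, -0.8]
width: 0.348
```

```bash
python3 -m inch '[{"dx":0,"dy":0,"dz":0.001,"ax":0,"ay":0,"az":0,"fingers":-1},{"dx":0,"dy":0,"dz":0.0015,"ax":0,"ay":0,"az":0,"fingers":-1},{"dx":0,"dy":0,"dz":0.0015,"ax":0,"ay":0,"az":0,"fingers":-1}]'; python3 -m inch '[{"dx":0,"dy":0,"dz":0.001,"ax":0,"ay":0,"az":0,"fingers":-1},{"dx":0,"dy":0,"dz":0.0015,"ax":0,"ay":0,"az":0,"fingers":-1},{"dx":0,"dy":0,"dz":0.0015,"ax":0,"ay":0,"az":0,"fingers":-1}]'
```

```text
time: 24.42
tool_pos: [0.5618, 0.0888, 0.1134]
tcp_rot: [2.147, 2.293, 0.002]
wrist_force: [-1.0, -1.1, 4.7]
width: 0.35
time: 24.8
tool_pos: [0.5621, 0.0888, 0.1131]
tcp_rot: [2.146, 2.293, 0.003]
wrist_force: [-3.1, -1.5, 8.3]
width: 0.344
```

```bash
python3 -m inch '[{"dx":0,"dy":0,"dz":-0.0005,"ax":0,"ay":0,"az":0,"fingers":-1},{"dx":0,"dy":0,"dz":-0.0005,"ax":0,"ay":0,"az":0,"fingers":-0.2},{"dx":0,"dy":0,"dz":-0.0005,"ax":0,"ay":0,"az":0,"fingers":0},{"dx":0,"dy":0,"dz":-0.0005,"ax":0,"ay":0,"az":0,"fingers":0.2},{"dx":0,"dy":0,"dz":-0.0005,"ax":0,"ay":0,"az":0,"fingers":0.3},{"dx":0,"dy":0,"dz":-0.0005,"ax":0,"ay":0,"az":0,"fingers":0.3},{"dx":0,"dy":0,"dz":-0.01,"ax":0,"ay":0,"az":0,"fingers":0.3},{"dx":0,"dy":0,"dz":-0.03,"ax":0,"ay":0,"az":0,"fingers":0.3},{"dx":0,"dy":0,"dz":-0.07,"ax":0,"ay":0,"az":0,"fingers":0.3},{"dx":0,"dy":0,"dz":-0.12,"ax":0,"ay":0,"az":0,"fingers":0.3},{"dx":0,"dy":0,"dz":-0.16,"ax":0,"ay":0,"az":0,"fingers":0.3},{"dx":-0.06,"dy":-0.02,"dz":-0.16,"ax":0,"ay":0,"az":0,"fingers":0.3},{"dx":-0.12,"dy":-0.06,"dz":-0.16,"ax":0,"ay":0,"az":0,"fingers":0.3},{"dx":-0.18,"dy":-0.1,"dz":-0.16,"ax":0,"ay":0,"az":0,"fingers":0.3},{"dx":-0.22,"dy":-0.12,"dz":-0.16,"ax":0,"ay":0,"az":0,"fingers":0.3},{"dx":-0.22,"dy":-0.12,"dz":-0.16,"ax":0,"ay":0,"az":0,"fingers":0.3}]'; python3 n.py 10; python3 - <<'E'
from h import *
o=[]
for c in("scene","top"):
    im=cv2.imread(f"pics/{c}10.png");W=cloud(c,np.load(f"{c}10.npy"));hsv=cv2.cvtColor(im,cv2.COLOR_BGR2HSV);H,S=hsv[...,0],hsv[...,1]
    a=np.radians(93.8);n=np.array([np.cos(a),np.sin(a)]);l=np.array([n[1],-n[0]]);F=np.array([.5533,.1838])
    q=(W[...,:2]-F);X=q@n;Y=q@l;Z=W[...,2]
    near=(abs(Y)<.05)&(X>-.2)&(X<.01)&(Z>.1)&(Z<.26)
    m=(H>100)&(H<130)&(S>110)&near&(Z>.136)
    print(c,m.sum(),*[(np.percentile(v[m],[2,50,98])*1000).round(1) for v in(X,Y,Z)])
    for t in("can","carton","wrench","roller"):
        for k in bot.masks_of(c,t)[:1]:
            p=W[k["region"]];p=p[~np.isnan(p[:,0])];print(t,round(k["p"],2),np.median(p,0).round(3))
    r=im[140:300,290:430] if c=="scene" else im[170:290,200:360]
    o.append(cv2.resize(r,(400,400),interpolation=2))
cv2.imwrite("pics/c10.png",np.hstack(o))
E
```

```text
time: 26.8
tool_pos: [0.4552, -0.1422, 0.2748]
tcp_rot: [2.151, 2.284, 0.003]
wrist_force: [0.2, 0.4, -0.1]
width: 0.654
d mm [184.8 117.6 150.2] turn [ 0.3  0.1 -0.4] t 26.8 tcp [ 0.4552 -0.1422  0.2748] F [ 0.2  0.4 -0.1] w 0.654
scene ledge 264 x [-38.3  -3.1] y [-18.5  23.6] ctr [-19.6   2.3] size [44.4 39. ] ang 88.8 z [177.1 179.7 182.3]
scene mid 134 x [-157.6  -37.1] y [-16.1  21.6] ctr [-98.9  -5.4] size [ 43.2 124.7] ang 82.6 z [133.1 136.6 146.2]
scene uptop 190 x [-1.4 56.4] y [-34.7  35.9] ctr [28.8 -0. ] size [73.  61.2] ang 89.5 z [209.7 213.2 215.6]
scene catch 31 x [-8.8  1.6] y [-4.7  7.8] ctr [-3.7  1.5] size [12.9 10.9] ang 86.0 z [183.5 190.  193.6]
top ledge 252 x [-36.8  -2.8] y [-21.4  21.2] ctr [-19.7   0.2] size [44.3 35.3] ang 89.9 z [178.2 181.4 185.6]
top mid 146 x [-156.     1.1] y [-21.5  20.7] ctr [-77.3  -1.4] size [ 43.9 158.2] ang 88.8 z [136.3 141.9 175.1]
top uptop 165 x [ 0.9 57.7] y [-35.8  34.7] ctr [29.5 -0.6] size [57.7 71.6] ang 0.0 z [209.9 213.8 218.5]
top catch 60 x [-7.2 17.3] y [-7.5  5.9] ctr [ 5.9 -0.8] size [13.7 26.8] ang 88.1 z [186.9 191.6 196.5]
scene 287 [-125.3  -96.7  -69. ] [-9.7  4.7 17.7] [136.3 139.  142.2]
can 0.65 [ 0.375 -0.334  0.086]
carton 0.73 [0.703 0.085 0.048]
wrench 0.56 [ 0.711 -0.057  0.006]
roller 0.89 [0.703 0.084 0.048]
top 289 [-123.8  -93.3  -67.9] [-14.1  -0.   14.7] [136.2 140.5 146.3]
can 0.89 [ 0.348 -0.325  0.097]
carton 0.93 [0.438 0.379 0.07 ]
wrench 0.78 [ 0.708 -0.057  0.006]
roller 0.86 [0.691 0.091 0.049]
```

View pics/c10.png

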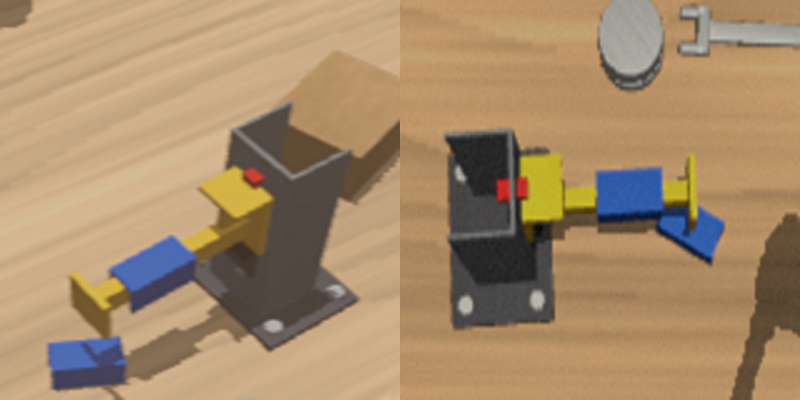

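```bash
python3 -c "
from h import *
print(bot.finish_job())"
```

```text
the job is handed in; nothing more can be done
None
```

I hooked the yellow arm into the upper slot and let go; it hung there by itself. I then pressed its ledge down slowly, with a highest reading of about 18 N, until it was home and the red catch sprang out over it. The blue pad that started nearest the base is now draped over the middle of the locked arm. I handed the job in at about 27 s of the 64 s allowed.

**Last checks, from both cameras:**
- **Catch:** it juts about 9 mm from the upright's face, over the arm's top.
- **Arm height:** the ledge reads about 180 to 181 mm, or 181 to 182 mm after correcting for camera bias. That is within the 0 to 3 mm allowed above home.
- **Saddle pad:** it sits upright, centred about 96 mm before the face (95 mm is the middle). Sideways it is within about 2 mm of the arm's centre.
- **Can, wrench and roller:** unmoved to within the camera noise.
- **Carton:** unmoved in the top camera. In the scene camera the detector took the roller for the carton, so that view gave no reading for it.
- **Robot:** stood clear of everything, with no force on the wrist.

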